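# Turn the four-armed work carrier to the gauge post

## Task

Push sideways with a fingertip, not gripping it, on one of the bare arms of the four-armed carrier and turn it slowly round, either way, until the tallest part (the tall sleeve) stands squarely in front of the gauge post, with the tip of the post's nose pointing at the middle of the sleeve; then leave it there at rest and draw the hand clear. Do not touch, lift or tip any of the four parts: they must ride round in their seats. Leave the hammer, tin, steel offcut and pot alone.

Things in the scene. Friction and masses are not known exactly. Their poses are not given: they have to be found in the camera images.
- base: Fixed green cast base: disc of radius 100 mm, 20 mm high, with a lug 44 mm wide and 20 mm high along its +x axis out to 220 mm from the centre, which bears the gauge post. Origin: centre of the disc's underside, on the bench; the carrier turns about the vertical through it.
- gauge_tip (a point): Tip of the gauge post's nose, 72 mm above the bench, 157 mm from the turning axis. The post is a fixed steel rod of 18 mm diameter on the base's lug, 203 mm from the axis, top 86 mm above the bench; the nose (10 mm thick, pointed, level) points from it at the turning axis.
- carrier: Steel carrier with four arms along its own +x, +y, -x, -y, turning either way (over a full turn) about the vertical through its origin, which lies 40 mm above the bench. Dry friction of about 0.15 N m: it stays where left but glides on after a quick shove; 2 to 3 N at 68 mm from the axis turns it. Hub: radius 22 mm, top 62 mm above the bench, its pin 69 mm.
- spoke_mid (a point): Middle of the bare stretch of the carrier's +x arm, 65 mm from the axis, 50 mm above the bench. All four arms are alike: flat bars 16 mm wide, 44 to 56 mm above the bench, bare from 22 to 108 mm from the axis; the base disc is 24 mm below them.
- seat (a point): Centre of the floor of the seat at the end of the +x arm, 130 mm from the axis, 46 mm above the bench. All four arms end in such a round seat: 44 mm outside, 38 mm inside diameter, rim 54 mm above the bench. Each holds one part.
- gauge_spot (a point): The place in front of the gauge post where the middle of the tall sleeve's foot must come: on the base, 130 mm from the turning axis on the line from the axis to the post, 46 mm above the bench (fixed; turns with the base's placing only).
- sleeve: The tall sleeve: plain upright cylinder of turned metal, 34 mm diameter, 44 mm high (much the tallest of the four parts; top 90 mm above the bench), with a dark bore of 18 mm in its top; its origin is the centre of its underside (foot), z up. It stands loose in one of the four seats of the carrier (which one varies).
- collar: Low plain collar, same metal, 34 mm diameter, 15 mm high, dark bore in its top; its origin is the centre of its underside (foot), z up. It stands loose in one of the four seats of the carrier (which one varies).
- spool: Waisted spool, same metal, 34 mm diameter at its foot, 26 mm high; its origin is the centre of its underside (foot), z up. It stands loose in one of the four seats of the carrier (which one varies).
- cone: Blunt cone, same metal, 34 mm diameter at its foot, 26 mm high; its origin is the centre of its underside (foot), z up. It stands loose in one of the four seats of the carrier (which one varies).
- hammer: Bystander: hammer lying on the bench to the right of the work, roughly along x.
- tin: Bystander: tin with a paper label, 66 mm diameter, 100 mm high, on the bench to the left; origin at its underside.
- offcut: Bystander: dark steel block 70 x 35 x 30 mm on the bench to the right; origin at its underside.
- pot: Bystander: open steel pot, 80 mm across the rim, 70 mm high, on the bench to the left; origin at its underside.

How it is judged:
On the way:
1. a finger pushes against the carrier (contact force between the fingers and carrier above 0.2 N), for 0.02 s.
At the end, for the whole second after the job is handed in: The middle of the tall sleeve is within 9 mm (horizontally) of the spot in front of the gauge post, the carrier is at rest (under 0.05 rad/s), and all four parts stand upright (within 0.1 rad) in their seats on the carrier (horizontal distance between sleeve and gauge_spot below 0.009 m and angular speed of carrier below 0.05 rad/s and z of sleeve in the frame of carrier between 0 and 0.012 m and angle between each of sleeve, collar, spool, cone's own z axis and vertical below 0.1 rad and z of collar in the frame of carrier between 0 and 0.012 m and z of spool in the frame of carrier between 0 and 0.012 m and z of cone in the frame of carrier between 0 and 0.012 m); the robot touches nothing.
It fails at once if one of the four parts is touched by the robot (over 0.5 N) (contact force between any of the fingers, the arm and sleeve above 0.5 N or contact force between any of the fingers, the arm and collar above 0.5 N or contact force between any of the fingers, the arm and spool above 0.5 N or contact force between any of the fingers, the arm and cone above 0.5 N).
It fails at once if one of the four parts is lifted out of its seat, falls or tips (z of any of sleeve, collar, spool, cone in the frame of carrier above 0.016 m or z of any of sleeve, collar, spool, cone in the frame of carrier below -0.006 m or angle between any of sleeve, collar, spool, cone's own z axis and vertical above 0.35 rad).
It fails at once if the carrier is spun fast (over 5 rad/s) (angular speed of carrier above 5 rad/s).
It fails at once if the hammer, tin, offcut or pot is moved more than 15 mm (distance of any of hammer, tin, offcut, pot from where it was at the start of the episode above 0.015 m).
It fails at once if an arm of the carrier is gripped between the fingers (contact force between the fingers and carrier above 15 N and z of the grasp point in the frame of carrier below 0.04 m and (x of the grasp point in the frame of carrier between -0.01 and 0.01 m or y of the grasp point in the frame of carrier between -0.01 and 0.01 m)).
It also fails if it takes over 45 s, if anything falls off the work surface, if the arm or the gripper's body presses on something with over 40 N, if the wrist force passes 120 N, or if a joint passes its speed limit or range.

## Robot

A 6-joint arm with a two-finger parallel gripper is mounted at the origin on the work surface. World frame = base frame: x ahead of the robot, y to its left, z up, the work surface at z = 0. Lengths are in m, angles in rad, forces in N, time in s.
With the tool pointing down it reaches from about 0.375 to 0.9 m from the base axis. Payload 3.1 kg.
Tool frame: the origin (TCP) lies midway between the tips of the shut fingers; the grasp point (between the pads) lies 19 mm behind it; z points along the fingers, y is the line along which they close (so a half turn about z gives the same grasp; the last joint's range is limited). The gripper opens to 87 mm and grips with 3 to 60 N. Pads are 19 mm wide; open, the fingers measure 117 mm over their backs; the gripper's body (75 mm by 190 mm) begins 51 mm behind the grasp point.
Start: joints at [-1.329, 0.527, 1.433, -0, 1.181, -0.178], TCP at [0.255, -0.571, 0.223] pointing down, gripper open.
Joint ranges: [-3.08, 3.08], [-0.75, 2.2], [0.22, 2.44], [-1.43, 4.57], [0, 2.65], [-2.85, 2.85]. Speed limits (rad/s): [2.79, 2.79, 3.14, 3.14, 3.14, 3.14].

## Interface

Orientations are given as a unit quaternion [x, y, z, w].
In Python, from rig import robot gives the robot as it stands.
- The arm moves only by the shell command python3 -m jog 'ROWS' [FORCE]. ROWS is a JSON object of lists of equal length, an entry for each row: "dp": the shift along the tool's x, y, z in mm, a list of three; "delta_rot": the turn, a rotation vector about the tool's x, y, z in rad, a list of three; "gripper": the opening, from -1 (shut) to 1 (fully open). A call has 1 to 12 rows; each row is the pose to reach, as a shift and turn from the pose commanded when the call began, along the tool's axes at that moment; what a row does not reach only later rows make up. A row lasts 1/10 s, in which the tool goes at most 50 mm and 8.59 degrees, less where a joint would pass 70% of its speed; a pose out of reach is approached as far as the arm can. A call with a gripper value outside its range is refused whole. The fingers move at their own pace and stop on an object; FORCE is the grip in N (left out, the last holds). Time passes only in rows, so rows that repeat a pose let the fingers close. It gives the time, the measured TCP pose, the force, the opening and the grip force at its end, in the units of the state.
- robot.get_obs(): the state, without advancing time (a new reading comes with each control period).
- robot.camera(name): name is "scene" or "top" or "wrist"; returns the picture (480x640x3 uint8, red, green, blue); there is no depth.
- robot.camera_model(name): a dict with "fx", "fy", "cx", "cy" (pixels), "xyz" and "orientation" of the camera in the world; the wrist camera has in their place "T_tool_cam" (4x4, takes a point from camera to tool coordinates, whose origin is the TCP and whose axes are the flange's). Camera axes: x right, y down, z forward; pixel columns grow to the right and rows downward; lengths in m; the calibration is good to about 2 mm. A picture is of the moment at which its call begins: read the wrist's pose just before it. camera_model takes no time and is no camera call.
- robot.hand_in(): hands the job in; it is judged then, once.
Trained networks look in the newest picture that a camera, given by its name, has taken for a name from the list of things; names that differ only in an ending like _2 or _b are one class to them, and where a whole thing is asked for, a point or a joint stands for the part that bears it (a point fixed in the world has none). Each returns a list of dicts, best first, with "score" (0 to 1); they miss things now and then, are a little off and sometimes report something else, mostly with a low value. They report only what shows in the picture. A call takes as long as a camera call.
- robot.search_frame(name, camera): "rect" ([left, top, right, bottom] in pixels, round what is visible of it).
The state is a dict: "time": time; "q": joint angles; "joint_velocities": joint speeds; "joint_torque": joint torques, N m; "position": TCP position; "tool_rot": TCP orientation; "ft_force": force on the tool from outside, world axes, zero at the start; "moment": the same for the moment, N m; "grip_width": finger opening in m; "grip_force": force on a finger pad.
Only numpy, scipy, OpenCV 4.12 (cv2) and the standard library are available. Lean on these libraries where they do the work, as an engineer would, in place of code of your own. Each camera call takes 0.05 s, during which the arm holds its last target. There are 200 camera calls.

## Working session

There is one attempt and no reset: what is moved stays moved. The work goes in short steps, Python scripts to look and compute and a shell command to move; the robot and the scene stay as the last step left them, time stands still between calls to the robot, and variables do not carry over. Pictures are saved under pics/ and viewed, at most 10 in all, crops included, and the job is handed in when it is done.

```bash
mkdir -p pics; python3 - <<'E'
from rig import robot
import cv2
for n in ("top","scene"):
    im=robot.camera(n); cv2.imwrite(f"pics/{n}0.png",im[:,:,::-1]); m=robot.camera_model(n); print(n,m)
    for k in ("base","carrier","sleeve","collar","spool","cone","gauge_tip","tin","pot","hammer","offcut"):
        r=robot.search_frame(k,n); print(k,[(x["rect"],round(x["score"],2)) for x in r[:2]])
o=robot.get_obs(); print(o)
E
```

```text
top {'fx': 623.9261119041809, 'fy': 623.9261119041809, 'cx': 330.5472795768156, 'cy': 237.33310500036754, 'xyz': array([0.42362284, 0.00731866, 1.91367222]), 'orientation': array([ 0.70983401, -0.70368705,  0.02366539, -0.02000402])}
base [([332.3, 187.3, 417.8, 278.9], 0.89)]
carrier [([330.1, 209.6, 406.3, 284.0], 0.74)]
sleeve [([467.2, 236.3, 497.8, 323.3], 0.61), ([358.9, 198.8, 369.1, 208.9], 0.33)]
collar [([319.0, 242.1, 331.0, 254.7], 0.49)]
spool [([364.4, 281.8, 376.1, 292.6], 0.6)]
cone [([334.2, 188.1, 416.1, 282.4], 0.72)]
gauge_tip [([337.5, 188.2, 416.2, 281.6], 0.93)]
tin [([170.8, 255.8, 199.1, 279.7], 0.86)]
pot [([159.6, 193.9, 188.7, 221.6], 0.9)]
hammer [([465.6, 235.7, 499.0, 325.4], 0.94)]
offcut [([459.4, 193.0, 484.1, 213.3], 0.64)]
scene {'fx': 598.1601048276392, 'fy': 598.1601048276392, 'cx': 318.17830759345856, 'cy': 236.61949351751045, 'xyz': array([ 1.54652993, -0.40328192,  1.15734092]), 'orientation': array([ 0.7628264 ,  0.51647429, -0.22025901, -0.32068078])}
base [([238.1, 237.9, 317.4, 340.2], 0.86)]
carrier [([223.1, 229.0, 328.0, 302.8], 0.69)]

[... 398 characters left out ...]
.8], 0.57)]
{'time': 1.2, 'q': array([-1.32949101e+00,  5.27515867e-01,  1.43266695e+00,  4.07108400e-06,
        1.18138880e+00, -1.78500550e-01]), 'joint_velocities': array([0.00190157, 0.00043488, 0.00155342, 0.00165592, 0.00028787,
       0.00128024]), 'joint_torque': array([ 1.67244911e-03, -4.40015388e+01, -1.76985168e+01,  6.36343192e-02,
        5.04852575e-02,  8.80337350e-07]), 'position': array([ 0.25476673, -0.57071601,  0.22254918]), 'tool_rot': array([9.78051305e-01, 2.08364211e-01, 2.21249241e-06, 1.04545569e-05]), 'ft_force': array([1.32870273, 0.65772902, 0.35970253]), 'moment': array([0.03700335, 0.00536366, 0.01892314]), 'grip_force': 0.0, 'grip_width': 0.0872965595700232}
```

```bash
python3 - <<'E'
import cv2,numpy as np
a=cv2.imread("pics/top0.png")[170:310,295:435]; b=cv2.imread("pics/scene0.png")[215:355,205:345]
cv2.imwrite("pics/crop0.png",np.hstack([cv2.resize(x,(400,400),interpolation=cv2.INTER_CUBIC) for x in (a,b)]))
E
```

```text
(no output)
```

View pics/crop0.png

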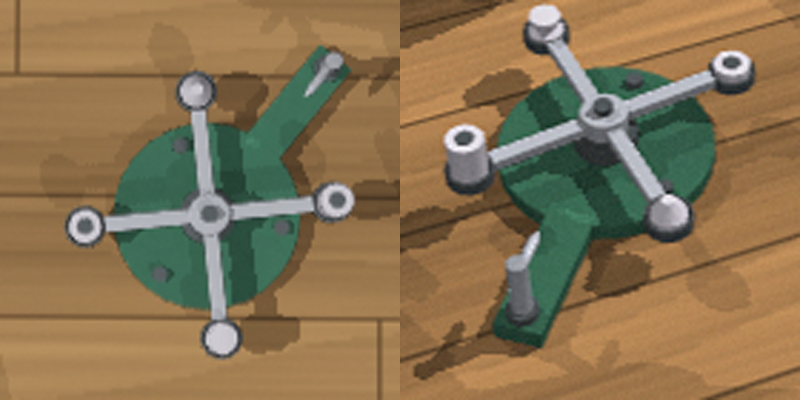

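The crop shows the sleeve at the right (top px ≈412,240), the hub at ≈368,244, and the post to the upper right ≈411,192. The sleeve therefore has to turn about 45° counter-clockwise seen from above.

```bash
cat > h.py <<'E'
import numpy as np
from scipy.spatial.transform import Rotation as R
def ray(m,uv):
    d=np.array([(uv[0]-m["cx"])/m["fx"],(uv[1]-m["cy"])/m["fy"],1]); return np.array(m["xyz"]),R.from_quat(m["orientation"]).as_matrix()@d
def wristmodel(robot,o):
    m=dict(robot.camera_model("wrist")); T=np.eye(4); T[:3,:3]=R.from_quat(o["tool_rot"]).as_matrix(); T[:3,3]=o["position"]
    T=T@np.array(m["T_tool_cam"]); m["xyz"]=T[:3,3]; m["orientation"]=R.from_matrix(T[:3,:3]).as_quat(); return m
def atz(m,uv,z):
    c,d=ray(m,uv); return c+d*(z-c[2])/d[2]
def tri(rs):
    A=0;b=0
    for c,d in rs:
        d=d/np.linalg.norm(d);P=np.eye(3)-np.outer(d,d);A=A+P;b=b+P@c
    return np.linalg.solve(A,b)
def proj(m,p):
    c=R.from_quat(m["orientation"]).as_matrix().T@(np.array(p)-m["xyz"]); return np.array([m["fx"]*c[0]/c[2]+m["cx"],m["fy"]*c[1]/c[2]+m["cy"]])
E
python3 - <<'E'
from h import *; from rig import robot
T=robot.camera_model("top");S=robot.camera_model("scene")
s=400/140
t=lambda u,v:ray(T,(295+u/s,170+v/s)); q=lambda u,v:ray(S,(205+(u-400)/s,215+v/s))
P={"pin":((209,213),(603,103),.069),"sleeve":((336,200),(464,139),.09),"collar":((85,227),(733,62),.061),"cone":((196,88),(668,203),.072),"spool":((221,338),(545,15),.072),"post":((332,62),(516,262),.086),"tip":((308,94),(536,236),.072)}
Z={}
for k,(a,b,z) in P.items():
    Z[k]=atz(T,(295+a[0]/s,170+a[1]/s),z); print(k,tri([t(*a),q(*b)]).round(4),Z[k].round(4),"scene",atz(S,(205+(b[0]-400)/s,215+b[1]/s),z).round(4))
for k in Z:
    d=Z[k]-Z["pin"]; print(k,np.hypot(*d[:2]).round(4),np.degrees(np.arctan2(d[1],d[0])).round(1))
for n,c in dict(tin=(185,268),pot=(174,208),hammer=(482,280),offcut=(472,203)).items(): print(n,atz(T,c,.05).round(3))
print(robot.camera_model("wrist"))
E
```

```text
pin [ 0.5169 -0.1138  0.0719] [ 0.5173 -0.1133  0.069 ] scene [ 0.5139 -0.1138  0.069 ]
sleeve [ 0.5305 -0.243   0.09  ] [ 0.5308 -0.2421  0.09  ] scene [ 0.5302 -0.2438  0.09  ]
collar [0.5021 0.0155 0.0623] [0.502  0.0151 0.061 ] scene [0.501  0.0163 0.061 ]
cone [ 0.647  -0.1001  0.0697] [ 0.6471 -0.0989  0.072 ] scene [ 0.6485 -0.1018  0.072 ]
spool [ 0.3881 -0.127   0.0727] [ 0.3883 -0.1261  0.072 ] scene [ 0.3869 -0.1278  0.072 ]
post [ 0.6734 -0.2396  0.0857] [ 0.6737 -0.2385  0.086 ] scene [ 0.6733 -0.2408  0.086 ]
tip [ 0.6419 -0.2154  0.0723] [ 0.6419 -0.2154  0.072 ] scene [ 0.6416 -0.2154  0.072 ]
pin 0.0 0.0
sleeve 0.1295 -84.1
collar 0.1293 96.8
cone 0.1306 6.3
spool 0.1296 -174.3
post 0.2003 -38.7
tip 0.1611 -39.3
tin [0.444 0.431 0.05 ]
pot [0.623 0.468 0.05 ]
hammer [ 0.415 -0.455  0.05 ]
offcut [ 0.646 -0.426  0.05 ]
{'fx': 378.6509291433998, 'fy': 378.6509291433998, 'cx': 322.1232350747117, 'cy': 244.36533880694734, 'T_tool_cam': array([[ 8.20086848e-04, -9.59890181e-01, -2.80375050e-01,
         7.66096379e-02],
       [ 9.99999652e-01,  7.44824973e-04,  3.74984809e-04,
        -1.12291482e-04],
       [-1.51113897e-04, -2.80375260e-01,  9.59890458e-01,
        -1.61433105e-01],
       [ 0.00000000e+00,  0.00000000e+00,  0.00000000e+00,
         1.00000000e+00]])}
```

```bash
python3 -m jog '{"dp":[[187,-182,0],[187,-182,0],[187,-182,0],[187,-182,0],[187,-182,0],[187,-182,0],[374,-364,0],[374,-364,0],[374,-364,0],[374,-364,0],[374,-364,0],[374,-364,0]],"delta_rot":[[0,0,0.1],[0,0,0.1],[0,0,0.2],[0,0,0.2],[0,0,0.312],[0,0,0.312],[0,0,0.312],[0,0,0.312],[0,0,0.312],[0,0,0.312],[0,0,0.312],[0,0,0.312]],"gripper":[-1,-1,-1,-1,-1,-1,-1,-1,-1,-1,-1,-1]}'
python3 - <<'E'
from h import *; from rig import robot; import cv2
o=robot.get_obs(); im=robot.camera("wrist"); cv2.imwrite("pics/w1.png",im[:,:,::-1])
m=wristmodel(robot,o); print(o["position"],o["q"],R.from_quat(o["tool_rot"]).as_matrix()[:,0])
for k in ("carrier","spool","collar","sleeve","cone"): print(k,[(x["rect"],round(x["score"],2)) for x in robot.search_frame(k,"wrist")[:2]])
for n,p in dict(pin=(.5165,-.1135,.069),spool=(.388,-.1265,.072),collar=(.502,.0155,.061)).items(): print(n,proj(m,p))
E
```

```text
time: 2.4
position: [0.4491, -0.0823, 0.2228]
tool_rot: [0.998, 0.057, 0.0, -0.0]
ft_force: [-0.5, -1.1, -0.2]
grip_width: 0.0027
grip_force: 0.0
[ 0.44905138 -0.08232582  0.22281131] [-4.27689937e-01  3.01166050e-01  1.83973098e+00  1.33264813e-03
  1.00017376e+00  1.02868236e+00] [0.99354212 0.11345923 0.00102553]
carrier [([189.8, 1.2, 535.2, 293.2], 0.85)]
spool [([345.8, 276.7, 379.7, 300.1], 0.81), ([258.6, 0.0, 554.1, 251.1], 0.6)]
collar [([193.5, 133.0, 234.1, 174.0], 0.84)]
sleeve [([497.5, 134.6, 565.2, 180.0], 0.96), ([194.7, 133.8, 233.9, 176.6], 0.55)]
cone [([359.0, 0.0, 383.1, 10.5], 0.42), ([258.8, 0.0, 553.5, 254.8], 0.39)]
pin [369.93746213 150.91223101]
spool [363.28643844 299.25685938]
collar [212.26309427 150.0802494 ]
```

View pics/w1.png

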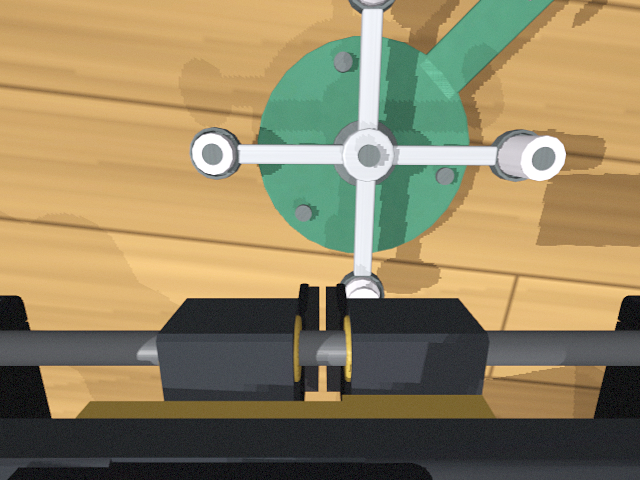

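The wrist view agrees with the measurements: hub at (369,156), collar at (213,153), sleeve at (543,158). The space above the start of the push, between the collar and spool arms, is free. Descending.

```bash
python3 -m jog '{"dp":[[0,0,40],[0,0,80],[0,0,120],[0,0,150],[0,0,165],[0,0,180],[0,0,180],[0,0,180]],"delta_rot":[[0,0,0],[0,0,0],[0,0,0],[0,0,0],[0,0,0],[0,0,0],[0,0,0],[0,0,0]],"gripper":[-1,-1,-1,-1,-1,-1,-1,-1]}'
```

```text
time: 3.5
position: [0.4479, -0.0871, 0.0425]
tool_rot: [0.999, 0.053, -0.0, -0.0]
ft_force: [-0.5, 0.1, -0.3]
grip_width: 0.0005
grip_force: 0.0
```

```bash
python3 -m jog '{"dp":[[1,2,0],[2,5,0],[1,8,0],[0,10.5,0],[-0.7,12.4,0],[-1.3,14.3,0],[-2.3,18.4,0],[-3.1,22.4,0],[-3.7,26.4,0],[-3.9,30.4,0],[-4,34.5,0],[-4,34.5,0]],"delta_rot":[[0,0,0],[0,0,0],[0,0,0],[0,0,0],[0,0,-0.03],[0,0,-0.06],[0,0,-0.12],[0,0,-0.18],[0,0,-0.24],[0,0,-0.3],[0,0,-0.36],[0,0,-0.36]],"gripper":[-1,-1,-1,-1,-1,-1,-1,-1,-1,-1,-1,-1]}'
python3 - <<'E'
from h import *; from rig import robot; import cv2
o=robot.get_obs(); print(o["position"],o["ft_force"])
a=robot.camera("top");b=robot.camera("scene")
a=a[170:310,295:435];b=b[215:355,205:345]
cv2.imwrite("pics/c2.png",np.hstack([cv2.resize(x,(400,400),interpolation=cv2.INTER_CUBIC) for x in (a,b)])[:,:,::-1])
E
```

```text
time: 4.7
position: [0.4478, -0.121, 0.0428]
tool_rot: [0.973, 0.232, 0.0, 0.0]
ft_force: [0.4, -0.4, 1.2]
grip_width: 0.0002
grip_force: 0.0
[ 0.44778917 -0.120966    0.04275194] [ 0.44645685 -0.42658447  1.21457803]
```

View pics/c2.png

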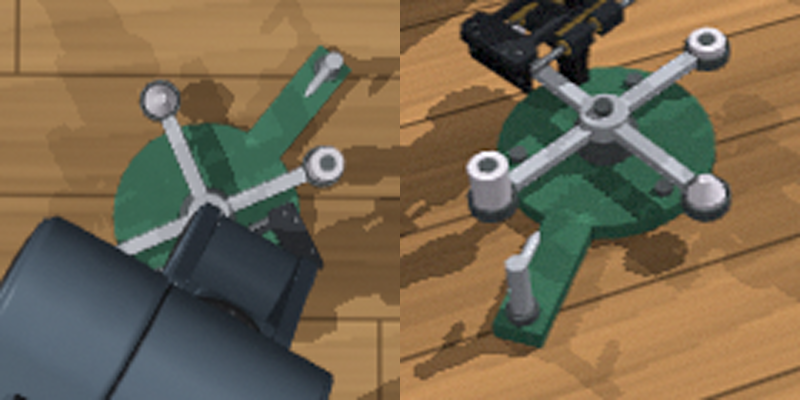

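The carrier is turning with the finger. The sleeve bore is now at crop (325,164), the cone at (159,99), and all parts are seated. I'll work out the angle from these.

```bash
python3 - <<'E'
from h import *; from rig import robot
T=robot.camera_model("top");S=robot.camera_model("scene");s=400/140
C=np.array([.5165,-.1135])
for n,m,(u,v),z in (("sl",T,(295+325/s,170+164/s),.09),("cone",T,(295+159/s,170+98/s),.072),("sl",S,(205+87/s,215+165/s),.09),("collar",S,(205+306/s,215+38/s),.061)):
    d=atz(m,(u,v),z)[:2]-C; print(n,np.hypot(*d),np.degrees(np.arctan2(d[1],d[0])))
E
```

```text
sl 0.12797256796122095 -66.42730218501791
cone 0.1309860310088728 23.84135577221079
sl 0.13036481324951013 -67.3927011546019
collar 0.13049336461812516 114.80706546778065
```

```bash
python3 -m jog '{"dp":[[-0.7,1.9,0],[-1.3,3.9,0],[-1.8,5.8,0],[-2.3,7.8,0],[-2.7,9.8,0],[-3.1,11.8,0],[-3.6,15.9,0],[-3.9,19.9,0],[-4,22,0],[-4,24,0],[-3.9,25.4,0],[-3.9,26,0]],"delta_rot":[[0,0,-0.03],[0,0,-0.06],[0,0,-0.09],[0,0,-0.12],[0,0,-0.15],[0,0,-0.18],[0,0,-0.24],[0,0,-0.3],[0,0,-0.33],[0,0,-0.36],[0,0,-0.38],[0,0,-0.39]],"gripper":[-1,-1,-1,-1,-1,-1,-1,-1,-1,-1,-1,-1]}'
python3 - <<'E'
from h import *; from rig import robot; import cv2
o=robot.get_obs(); print(o["position"],o["ft_force"])
a=robot.camera("top");b=robot.camera("scene")
a=a[170:310,295:435];b=b[215:355,205:345]
cv2.imwrite("pics/c3.png",np.hstack([cv2.resize(x,(400,400),interpolation=cv2.INTER_CUBIC) for x in (a,b)])[:,:,::-1])
E
```

```text
time: 6.0
position: [0.4552, -0.1451, 0.0425]
tool_rot: [0.909, 0.416, -0.001, -0.001]
ft_force: [-1.8, 0.6, 0.8]
grip_width: 0.0004
grip_force: 1.0
[ 0.45518746 -0.14508098  0.04247211] [-1.81141739  0.60368627  0.77038709]
```

View pics/c3.png

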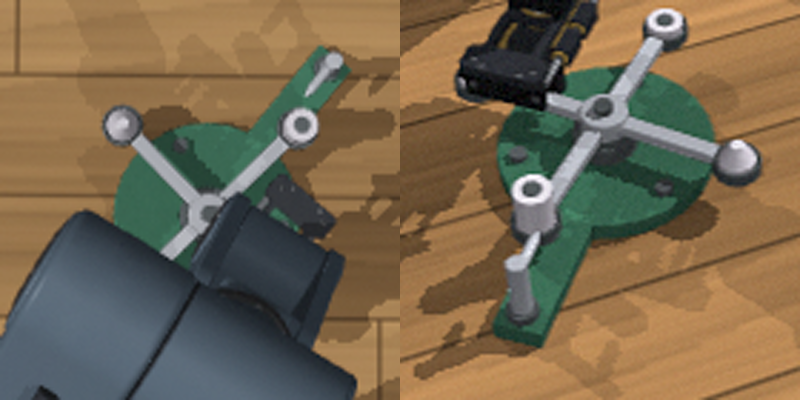

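The sleeve bore is now at crop (301,127) and the cone at (122,123). The sleeve is nearly lined up with the nose. Measuring what remains.

```bash
python3 - <<'E'
from h import *; from rig import robot
T=robot.camera_model("top");S=robot.camera_model("scene");s=400/140
C=np.array([.5165,-.1135])
for n,m,(u,v),z,a in (("sl",T,(295+301/s,170+127/s),.09,0),("cone",T,(295+122/s,170+123/s),.072,-90),("sl",S,(205+131/s,215+189/s),.09,0),("collar",S,(205+266/s,215+22/s),.061,-180)):
    d=atz(m,(u,v),z)[:2]-C; print(n,np.hypot(*d),np.degrees(np.arctan2(d[1],d[0]))+a)
E
```

```text
sl 0.12848975025518208 -46.095682007730076
cone 0.13050953077345506 -45.68522920714105
sl 0.12992688832794982 -46.22836795747299
collar 0.12782067112042764 -45.67335736883584
```

```bash
python3 -m jog '{"dp":[[-0.7,1.9,0],[-1.3,3.9,0],[-1.8,5.8,0],[-2.2,7.2,0],[-2.5,8.5,0],[-2.5,8.5,0],[-2.5,8.5,0]],"delta_rot":[[0,0,-0.03],[0,0,-0.06],[0,0,-0.09],[0,0,-0.11],[0,0,-0.13],[0,0,-0.13],[0,0,-0.13]],"gripper":[-1,-1,-1,-1,-1,-1,-1]}'
python3 - <<'E'
from h import *; from rig import robot; import cv2
a=robot.camera("top");b=robot.camera("scene")
a=a[170:310,295:435];b=b[215:355,205:345]
cv2.imwrite("pics/c4.png",np.hstack([cv2.resize(x,(400,400),interpolation=cv2.INTER_CUBIC) for x in (a,b)])[:,:,::-1])
E
```

```text
time: 6.8
position: [0.4609, -0.1532, 0.0425]
tool_rot: [0.881, 0.474, 0.0, 0.0]
ft_force: [-1.0, 0.1, 0.3]
grip_width: 0.0004
grip_force: 0.6
```

View pics/c4.png

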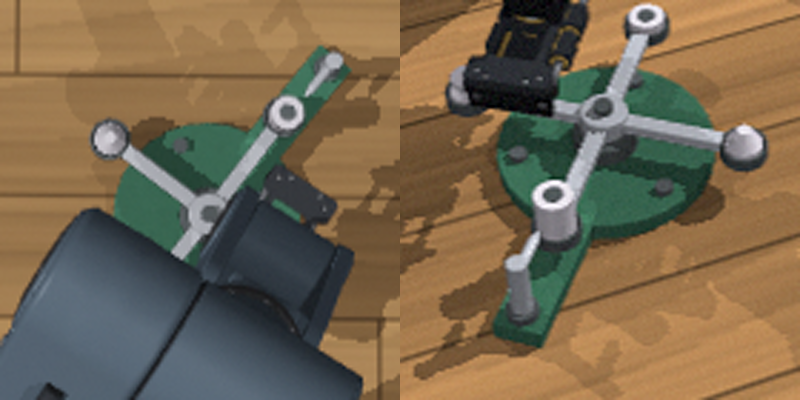

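The sleeve bore is at crop (288,112), in line with the hub (209,213) and post (332,62). I'll check the angle before backing off.

```bash
python3 - <<'E'
from h import *; from rig import robot
T=robot.camera_model("top");S=robot.camera_model("scene");s=400/140
C=np.array([.5165,-.1135])
for n,m,(u,v),z,a in (("sl",T,(295+288/s,170+112/s),.09,0),("cone",T,(295+109/s,170+138/s),.072,-90),("sl",S,(205+154/s,215+195/s),.09,0),("collar",S,(205+247/s,215+17/s),.061,-180)):
    d=atz(m,(u,v),z)[:2]-C; print(n,np.hypot(*d),np.degrees(np.arctan2(d[1],d[0]))+a)
E
```

```text
sl 0.13108389069775367 -37.15660132886045
cone 0.13021031306058398 -36.600643642039245
sl 0.12953603475150344 -37.05615669753461
collar 0.128358254426089 -36.96399802284415
```

It is about 2° past the post line, roughly 4 mm. I'll back off and check from above with the wrist camera. The finger already stands in the quadrant from which the collar arm can be nudged back.

```bash
python3 -m jog '{"dp":[[0,-10,0],[0,-25,0],[0,-40,0],[0,-40,0],[0,-40,-50],[0,-40,-100],[0,-40,-150],[0,-40,-190],[0,-40,-190],[0,-40,-190],[0,-40,-190]],"delta_rot":[[0,0,0],[0,0,0],[0,0,0],[0,0,0],[0,0,0],[0,0,0],[0,0,0],[0,0,0],[0,0,0],[0,0,0],[0,0,0]],"gripper":[-1,-1,-1,-1,-1,-1,-1,-1,-1,-1,-1]}'
python3 - <<'E'
from h import *; from rig import robot; import cv2
o=robot.get_obs(); im=robot.camera("wrist"); cv2.imwrite("pics/w5.png",im[:,:,::-1])
np.savez("w5.npz",**{k:v for k,v in wristmodel(robot,o).items() if k!="T_tool_cam"}); print(o["position"])
E
```

```text
time: 8.0
position: [0.4266, -0.1306, 0.2315]
tool_rot: [0.88, 0.474, -0.001, -0.001]
ft_force: [0.2, -0.2, -0.4]
grip_width: 0.0007
grip_force: 0.0
[ 0.42659498 -0.13057408  0.23148942]
```

View pics/w5.png

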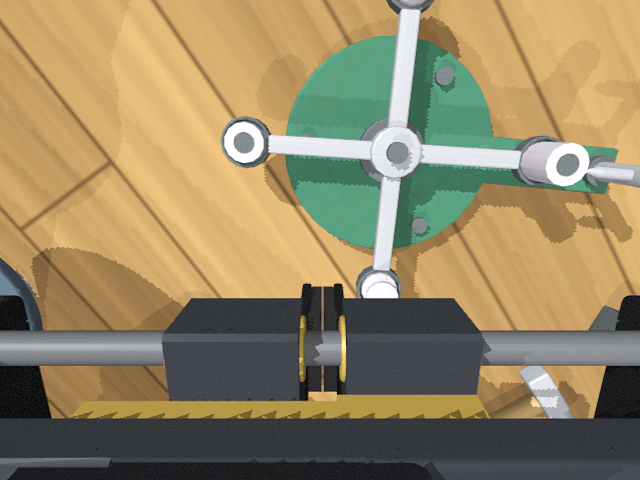

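The picture shows the collar at (244,143), the pin at (397,153), the sleeve bore at (568,165) and the nose tip at about (590,177). The lug's slope is about 5.2° against about 3.4° for the arm, which confirms the overshoot.

```bash
python3 - <<'E'
from h import *
m=dict(np.load("w5.npz"))
f=lambda u,v,z:atz(m,(u,v),z)[:2]
C=f(397,153,.069);print("C",C)
for n,u,v,z in (("collar",244,143,.061),("sleeve",568,165,.09),("tip",590,177,.072),("lugA",487,160,.02),("lugB",611,171.5,.02)):
    p=f(u,v,z);d=p-C;print(n,p.round(4),np.hypot(*d).round(4),np.degrees(np.arctan2(d[1],d[0])).round(2))
d=f(611,171.5,.02)-f(487,160,.02);print("lug dir",np.degrees(np.arctan2(d[1],d[0])))
E
```

```text
C [ 0.51194252 -0.11334434]
collar [ 0.4089 -0.0361] 0.1288 143.15
sleeve [ 0.6166 -0.192 ] 0.1309 -36.93
tip [ 0.6368 -0.2188] 0.1634 -40.18
lugA [ 0.5875 -0.1737] 0.0967 -38.63
lugB [ 0.6831 -0.2497] 0.2188 -38.55
lug dir -38.48230931771479
```

```bash
python3 -m jog '{"dp":[[0,0,50],[0,0,100],[0,0,150],[0,0,180],[0,0,188],[10,0.6,188],[20,1.2,188],[30,1.9,188],[38,2.4,188],[43,2.7,188],[45,2.8,188],[46,2.9,188]],"delta_rot":[[0,0,0],[0,0,0],[0,0,0],[0,0,0],[0,0,0],[0,0,0],[0,0,0],[0,0,0],[0,0,0],[0,0,0],[0,0,0],[0,0,0]],"gripper":[-1,-1,-1,-1,-1,-1,-1,-1,-1,-1,-1,-1]}'
python3 -m jog '{"dp":[[0.5,0,0],[1,0,0],[1.5,0,0],[2,0,0],[2.5,0,0],[3,0,0],[3.5,0,0],[4,0,0],[4,0,0]],"delta_rot":[[0,0,0],[0,0,0],[0,0,0],[0,0,0],[0,0,0],[0,0,0],[0,0,0],[0,0,0],[0,0,0]],"gripper":[-1,-1,-1,-1,-1,-1,-1,-1,-1]}'
python3 - <<'E'
from h import *; from rig import robot; import cv2
a0=cv2.cvtColor(cv2.imread("pics/c4.png"),cv2.COLOR_BGR2GRAY)
a=robot.camera("top")[170:310,295:435];b=robot.camera("scene")[215:355,205:345]
im=np.hstack([cv2.resize(x,(400,400),interpolation=cv2.INTER_CUBIC) for x in (a,b)]);cv2.imwrite("pics/c6.png",im[:,:,::-1])
g=cv2.cvtColor(im,cv2.COLOR_RGB2GRAY)
for n,(u,v) in dict(sleeve_t=(288,112),cone_t=(109,138),sleeve_s=(554,205)).items():
    t=a0[v-20:v+20,u-20:u+20]; r=cv2.matchTemplate(g[v-35:v+35,u-35:u+35],t,cv2.TM_CCOEFF_NORMED); _,s,_,p=cv2.minMaxLoc(r); print(n,p[0]-15,p[1]-15,round(s,3))
E
```

```text
time: 9.25
position: [0.4553, -0.0943, 0.045]
tool_rot: [0.88, 0.475, 0.0, 0.001]
ft_force: [-1.9, -2.9, 1.7]
grip_width: 0.0004
grip_force: 1.8
time: 10.15
position: [0.4572, -0.0906, 0.0445]
tool_rot: [0.881, 0.474, 0.0, -0.0]
ft_force: [-2.2, -1.4, 2.0]
grip_width: 0.0005
grip_force: 1.0
sleeve_t 8 7 0.951
cone_t 6 -8 0.957
sleeve_s -12 -3 0.991
```

The nudge made contact earlier than expected, so the sleeve is now about 3° short on the other side. I'll push the spool arm back slowly, ending 2 mm short of the earlier, known finger position.

```bash
python3 -m jog '{"dp":[[-15,0,2],[-35,0,2],[-50,5,2],[-50,12,2],[-50,20,2],[-50,26,2],[-50,28,2],[-50,29,2],[-50,30,2],[-50,31,2],[-50,32,2],[-50,32.5,2]],"delta_rot":[[0,0,0],[0,0,0],[0,0,0],[0,0,0],[0,0,0],[0,0,0],[0,0,0],[0,0,0],[0,0,0],[0,0,0],[0,0,0],[0,0,0]],"gripper":[-1,-1,-1,-1,-1,-1,-1,-1,-1,-1,-1,-1]}'
cat > look.py <<'E'
from h import *; from rig import robot; import cv2,sys
a0=cv2.cvtColor(cv2.imread("pics/c4.png"),cv2.COLOR_BGR2GRAY); m={"t":robot.camera_model("top"),"s":robot.camera_model("scene")}; sc=400/140
a=robot.camera("top")[170:310,295:435];b=robot.camera("scene")[215:355,205:345]
im=np.hstack([cv2.resize(x,(400,400),interpolation=cv2.INTER_CUBIC) for x in (a,b)]);cv2.imwrite(sys.argv[1],im[:,:,::-1])
g=cv2.cvtColor(im,cv2.COLOR_RGB2GRAY); print(robot.get_obs()["position"])
for n,(u,v,w,z,o) in {"sleeve_t":(288,112,112,.09,0),"cone_t":(109,138,138,.072,-90),"sleeve_s":(554,205,195,.09,0)}.items():
    t=a0[v-20:v+20,u-20:u+20]; r=cv2.matchTemplate(g[v-40:v+40,u-40:u+40],t,cv2.TM_CCOEFF_NORMED); _,s,_,p=cv2.minMaxLoc(r); p=(p[0]-20,p[1]-20)
    U=(u+p[0])%400 if n[-1]=="s" else u+p[0]
    px=((295 if n[-1]=="t" else 205)+U/sc,(170 if n[-1]=="t" else 215)+(w+p[1])/sc)
    d=atz(m[n[-1]],px,z)[:2]-np.array([.5165,-.1135]); print(n,p,round(s,3),np.degrees(np.arctan2(d[1],d[0])).round(2)+o)
E
python3 look.py pics/c7.png
```

```text
time: 11.45
position: [0.456, -0.1498, 0.0425]
tool_rot: [0.881, 0.474, -0.001, -0.001]
ft_force: [-0.8, 2.1, 2.0]
grip_width: 0.0005
grip_force: 1.1
[ 0.45600574 -0.14982548  0.04245894]
sleeve_t (8, 7) 0.949 -41.93
cone_t (6, -8) 0.954 -41.17
sleeve_s (-12, -3) 0.99 -41.81
```

```bash
python3 -m jog '{"dp":[[0,0.6,0],[0,1.1,0],[0,1.6,0],[0,2.1,0],[0,2.5,0],[0,2.9,0],[0,3.2,0],[0,3.2,0]],"delta_rot":[[0,0,0],[0,0,0],[0,0,0],[0,0,0],[0,0,0],[0,0,0],[0,0,0],[0,0,0]],"gripper":[-1,-1,-1,-1,-1,-1,-1,-1]}'
python3 look.py pics/c8.png
```

```text
time: 12.35
position: [0.4596, -0.1523, 0.0425]
tool_rot: [0.88, 0.474, 0.0, 0.0]
ft_force: [-3.1, 0.7, 0.4]
grip_width: 0.0005
grip_force: 1.0
[ 0.45958474 -0.15226355  0.04249771]
sleeve_t (2, 2) 0.961 -38.42
cone_t (2, -2) 0.958 -37.89
sleeve_s (-3, -1) 0.978 -38.29
```

Now within about 0.5° (1–2 mm). Drawing clear.

```bash
python3 -m jog '{"dp":[[0,-8,0],[0,-20,0],[0,-30,0],[0,-30,0],[0,-30,-50],[0,-30,-100],[0,-30,-150],[0,-30,-190],[0,-30,-190],[0,-30,-190],[0,-30,-190]],"delta_rot":[[0,0,0],[0,0,0],[0,0,0],[0,0,0],[0,0,0],[0,0,0],[0,0,0],[0,0,0],[0,0,0],[0,0,0],[0,0,0]],"gripper":[-1,-1,-1,-1,-1,-1,-1,-1,-1,-1,-1]}'
python3 look.py pics/c9.png
```

```text
time: 13.55
position: [0.4335, -0.1352, 0.2314]
tool_rot: [0.881, 0.474, -0.001, -0.001]
ft_force: [-0.3, -0.1, 0.3]
grip_width: 0.0004
grip_force: 0.0
[ 0.43339048 -0.13508647  0.23087293]
sleeve_t (2, 2) 0.959 -38.42
cone_t (2, -2) 0.959 -37.89
sleeve_s (-3, -1) 0.98 -38.29
```

View pics/c9.png

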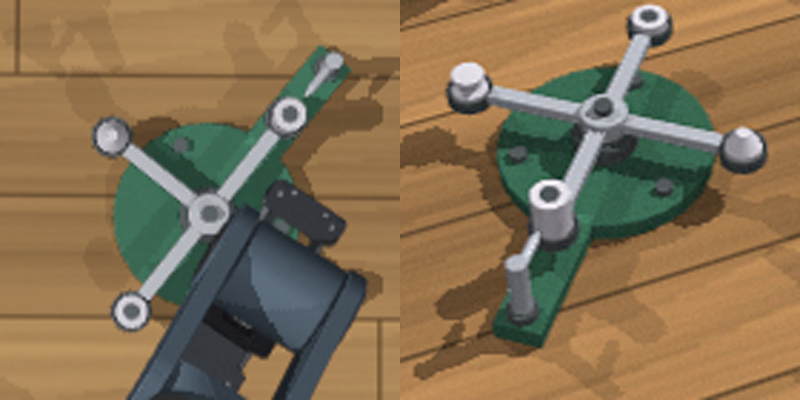

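The sleeve, at crop (290,114), stands in line with the hub and the nose. All four parts are upright in their seats, the carrier is at rest and the hand is clear.

```bash
python3 -c "
from rig import robot
print(robot.hand_in())"
```

```text
the job is handed in; nothing more can be done
None
```

The job is handed in: by my camera measurements the tall sleeve stands about 0.5° (1–2 mm) off the gauge spot, at rest with all four parts upright in their seats and the hand clear; the hand-in itself reported no verdict.

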